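Check in returned formwork hardware on outline trays

TASK

Check in the four returned formwork parts on the bench: put each one in the red tray whose white painted shape matches it, inside the painted shape and turned to fit it, the wing nut, square plate and cone standing upright on their bases and the hexagonal sleeve lying flat. Leave the mug where it stands.

Things in the scene. Friction and masses are not known exactly. Their poses are not given: they have to be found in the camera images.
- wing_nut: Galvanised (light grey) steel wing nut, loose, about 0.4 kg, standing on its round flange. Flange diameter 60, 8 mm thick; above it a round hub, diameter 32, up to 46 mm; two wings 12 mm thick along its own +y and -y, 96 mm over both tips, between 12 and 38 mm high. Origin: centre of its underside; z up. Grip the hub above the flange with the fingers closing along its own x. The same after a half turn.
- plate: Rust-brown square anchor plate, loose, about 0.5 kg, lying on its base: 84 x 84 mm, 8 mm thick, with a round hub of diameter 34 in the middle, up to 44 mm high (low ribs on the diagonals, 2 mm, are look only). Sides along its own x and y. Origin: centre of its underside; z up. Grip the hub above the plate. The same after every quarter turn.
- sleeve: Dark steel hexagonal coupling sleeve, loose, about 0.45 kg, lying on one of its flats: 96 mm long along its own y, 34 mm across the flats (39 mm across the corners, which lie at the sides). Origin: its middle, on its axis, 17 mm above what it lies on; z up at the start. Grip it across its middle, fingers closing along its own x. The same after a half turn.
- cone: Yellow plastic cone, loose, about 0.12 kg, standing on its base: base disc diameter 64, 6 mm thick, tapering from diameter 56 to 34 at 30 mm, then a straight round neck, diameter 34, from 30 to 58 mm high. Origin: centre of its underside; z up. Grip the neck.
- tray_wing: Fixed red steel tray, 116 (its x) x 136 (its y) mm, flat floor 6 mm above the bench, rim 10 mm high and 4 mm thick, a 10 mm square lug 20 mm high in each corner. Origin: centre of its underside, on the bench; z up. Painted white in the middle of its floor (flat, centred on the origin): a disc of diameter 76 with a bar 28 wide and 112 long along the tray's y: the wing nut belongs here, its wings along the bar.
- tray_plate: Fixed red steel tray, 116 (its x) x 136 (its y) mm, flat floor 6 mm above the bench, rim 10 mm high and 4 mm thick, a 10 mm square lug 20 mm high in each corner. Origin: centre of its underside, on the bench; z up. Painted white in the middle of its floor (flat, centred on the origin): a square of 100 x 100, sides along the tray's x and y: the square plate belongs here.
- tray_sleeve: Fixed red steel tray, 116 (its x) x 136 (its y) mm, flat floor 6 mm above the bench, rim 10 mm high and 4 mm thick, a 10 mm square lug 20 mm high in each corner. Origin: centre of its underside, on the bench; z up. Painted white in the middle of its floor (flat, centred on the origin): a rectangle 54 wide (x) and 112 long (y): the hexagonal sleeve belongs here, lying along y.
- tray_cone: Fixed red steel tray, 116 (its x) x 136 (its y) mm, flat floor 6 mm above the bench, rim 10 mm high and 4 mm thick, a 10 mm square lug 20 mm high in each corner. Origin: centre of its underside, on the bench; z up. Painted white in the middle of its floor (flat, centred on the origin): a plain disc of diameter 80: the cone belongs here.
- mug: Bystander: blue mug, loose, rim diameter 76, 75 mm high, with a handle on its +y side. Origin: centre of its underside. Not to be moved.
There are look-alikes about, which are no part of the job. What is shaped like the tray_plate but blue or orange is not meant.

How it is judged (in metres and radians):
At the end, for the whole second after the job is handed in: Each part rests still in its matching tray: centre within 12 mm of the tray's, on its floor within 4 mm, upright (sleeve level) within 0.12 rad; wing nut, plate and sleeve turned to the painted shape within 0.3 rad (half turns, for the plate quarter turns, are the same) (horizontal distance between wing_nut and tray_wing below 0.012 m and z of wing_nut in the frame of tray_wing between 0.002 and 0.01 m and linear speed of each of wing_nut, plate, sleeve, cone below 0.02 m/s and angular speed of each of wing_nut, plate, sleeve, cone below 0.2 rad/s and angle between each of wing_nut, plate, cone's own z axis and vertical below 0.12 rad and angle between the y axis of wing_nut and the y axis of tray_wing, either way round below 0.3 rad and horizontal distance between plate and tray_plate below 0.012 m and z of plate in the frame of tray_plate between 0.002 and 0.01 m and (angle between the x axis of plate and the x axis of tray_plate, either way round below 0.3 rad or angle between the x axis of plate and the y axis of tray_plate, either way round below 0.3 rad) and horizontal distance between sleeve and tray_sleeve below 0.012 m and z of sleeve in the frame of tray_sleeve between 0.019 and 0.027 m and angle between sleeve's own y axis and vertical above 1.45 rad and angle between the y axis of sleeve and the y axis of tray_sleeve, either way round below 0.3 rad and horizontal distance between cone and tray_cone below 0.012 m and z of cone in the frame of tray_cone between 0.002 and 0.01 m); the robot touches nothing.
It fails at once if the mug is moved by more than 30 mm (distance of mug from where it was at the start of the episode above 0.03 m).
It also fails if it takes over 109 s, if anything falls off the work surface, if the arm or the gripper's body presses on something with over 40 N, if the wrist force passes 120 N, or if a joint passes its speed limit or range.

ROBOT

A 7-joint arm with a two-finger parallel gripper is mounted at the origin on the work surface. World frame = base frame: x ahead of the robot, y to its left, z up, the work surface at z = 0. Lengths are in m, angles in degrees, forces in N, time in s.
With the tool pointing down it reaches from about 0.425 to 0.925 m from the base axis. Payload 6.8 kg.
Tool frame: the origin (TCP) lies on the centre line of the jaws, within the pads' length; the fingertips stand ctrl.tips_ahead ahead of it and the grasp point (between the pads) lies 8 mm behind it (ctrl.tips_ahead is the distance from the TCP to the fingertips, in m); z points along the fingers, y is the direction in which the jaws open and shut (so a half turn about z gives the same grasp; the last joint's range is limited). The gripper opens to 88 mm and grips with 3 to 60 N. Pads are 20 mm wide; open, the fingers measure 115 mm over their backs; the gripper's body (75 mm by 178 mm) begins 61 mm behind the grasp point.
Start: joints at [59.868, 27.33, 1.283, 89.118, -0.659, 63.558, -4.761], TCP at [0.274, -0.617, 0.234] pointing down, gripper open.
Joint ranges: [-169.35, 169.35], [-19.33, 120.38], [-80.79, 83.38], [13.8, 139.57], [-78.32, 258.32], [9.67, 109.79], [-169.56, 169.56]. Speed limits (degrees/s): [136.94, 136.94, 180, 180, 180, 180, 180].

INTERFACE

Orientations are given as a 3x3 rotation matrix whose columns are the frame's x, y, z axes.
In Python, from plant import ctrl, vision, close_job gives the robot as it stands. The module is installed in compiled form; this text tells all that it offers.
- The arm moves only by the shell command python3 -m pendant 'ROWS' [FORCE]. ROWS is a JSON object of lists of equal length, an entry for each row: "travel": the shift along the tool's x, y, z in m, a list of three; "turn": the turn, a rotation vector about the tool's x, y, z in rad, a list of three; "fingers": the closure, from -1 (fully open) to 1 (shut), so that 0 is half open. A call has 1 to 12 rows; each row is the pose to reach, as a shift and turn from the pose measured when the call began, along the tool's axes at that moment; what a row does not reach only later rows make up. A row lasts 1/12 s, in which the tool goes at most 41.7 mm and 7.16 degrees, less where a joint would pass 70% of its speed; a pose out of reach is approached as far as the arm can. A call with a gripper value outside its range is refused whole. The fingers move at their own pace and stop on an object; FORCE is the grip in N (left out, the last holds). Time passes only in rows, so rows that repeat a pose let the fingers close. It gives the time, the measured TCP pose, the force and the opening at its end, in the units of the state.
- ctrl.sense(): the state, without advancing time (a new reading comes with each control period).
- vision.read_camera(name): name is "side" or "top"; returns the picture (384x512x3 uint8, red, green, blue); there is no depth.
- vision.camera_info(name): a dict with "camera_matrix" (3x3 intrinsics, pixels), "dist_coeffs" ([k1, k2, p1, p2, k3] as OpenCV has them; the pictures are not rectified), "world_to_cam" (4x4, takes a point from world to camera coordinates). Camera axes: x right, y down, z forward; pixel columns grow to the right and rows downward; lengths in m; the calibration is good to about 2 mm. A picture is of the moment at which its call begins. camera_info takes no time and is no camera call.
- close_job(): hands the job in, once; it reports no verdict.
Trained networks look in the newest picture that a camera, given by its name, has taken for a name from the list of things; names that differ only in an ending like _2 or _b are one class to them, and where a whole thing is asked for, a point or a joint stands for the part that bears it (a point fixed in the world has none). Each returns a list of dicts, best first, with "confidence" (0 to 1); they miss things now and then, are a little off and sometimes report something else, mostly with a low value. They report only what shows in the picture. A call takes as long as a camera call. They do not tell look-alikes from the thing itself.
- vision.boxes_of(camera, query): "bbox" ([centre column, centre row, width, height] in pixels, round what is visible of it).
The state is a dict: "clock": time; "joint_positions": joint angles; "joint_vel": joint speeds; "joint_torque": joint torques, N m; "position": TCP position; "ee_rot": TCP orientation; "force": force on the tool from outside, world axes, zero at the start; "moment": the same for the moment, N m; "opening": finger opening in m.
Only numpy, scipy, OpenCV 4.12 (cv2) and the standard library are available. Lean on these libraries where they do the work, as an engineer would, in place of code of your own. Each camera call takes 0.05 s, during which the arm holds its last target.

## Working session

There is one attempt and no reset: what is moved stays moved. The work goes in short steps, Python scripts to look and compute and a shell command to move; the robot and the scene stay as the last step left them, time stands still between calls to the robot, and variables do not carry over. Pictures are saved under pics/ and viewed, and the job is handed in when it is done.

```bash
mkdir -p pics; ls; python3 - <<'E'
from plant import ctrl, vision
import cv2
s=ctrl.sense();print(s, ctrl.tips_ahead)
for n in("side","top"):
    im=vision.read_camera(n);cv2.imwrite(f"pics/{n}0.png",im[:,:,::-1])
    print(vision.camera_info(n))
E
```

```text
pics
{'clock': 0.0, 'joint_positions': array([59.86955897, 27.37495044,  1.28222501, 89.17643004, -0.65934855,
       63.55801989, -4.75917027]), 'joint_vel': array([-0.06694901,  0.0068611 ,  0.02339382,  0.00705533, -0.06943403,
       -0.00074686,  0.00539209]), 'joint_torque': array([-7.67058805e-05, -5.82843089e+01,  1.53446920e+00, -2.72610193e+01,
       -5.43577771e-02,  1.68832554e-02,  1.83380230e-04]), 'position': array([ 0.27360307, -0.61643896,  0.23270623]), 'ee_rot': array([[ 9.13985486e-01,  4.05745990e-01, -8.50434776e-04],
       [ 4.05746856e-01, -9.13984158e-01,  1.56450827e-03],
       [-1.42490956e-04, -1.77499909e-03, -9.99998415e-01]]), 'force': array([ 0.85860068, -0.25736341, -0.9661825 ]), 'moment': array([-0.01562082,  0.01309987,  0.06002073]), 'opening': 0.0879735258385203} 0.011
{'camera_matrix': array([[479.877598  ,   0.        , 253.17131108],
       [  0.        , 479.877598  , 191.13654575],
       [  0.        ,   0.        ,   1.        ]]), 'dist_coeffs': array([-0.13908002,  0.        ,  0.        ,  0.        ,  0.        ]), 'world_to_cam': array([[-0.94800922, -0.31790049,  0.01475762,  0.53851   ],
       [-0.21105108,  0.59331294, -0.7768122 ,  0.091154  ],
       [ 0.2381931 , -0.73953974, -0.62955938,  1.66637529],
       [ 0.        ,  0.        ,  0.        ,  1.        ]])}
{'camera_matrix': array([[424.67882118,   0.        , 258.24026502],
       [  0.        , 424.67882118, 186.60913511],
       [  0.        ,   0.        ,   1.        ]]), 'dist_coeffs': array([-0.1086619,  0.       ,  0.       ,  0.       ,  0.       ]), 'world_to_cam': array([[-0.01651411, -0.9997513 , -0.0149872 ,  0.10842389],
       [-0.99635612,  0.01770874, -0.08343189,  0.53289428],
       [ 0.08367655,  0.01355478, -0.99640077,  1.24323413],
       [ 0.        ,  0.        ,  0.        ,  1.        ]])}
```

View pics/top0.png

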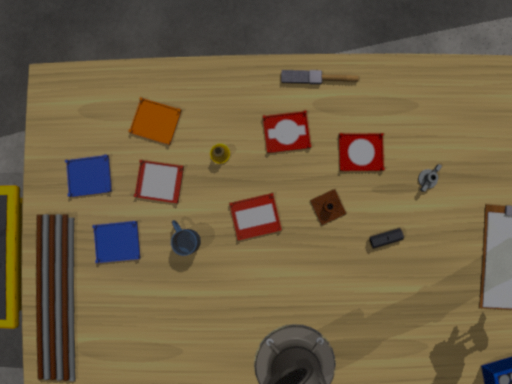

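View pics/side0.png

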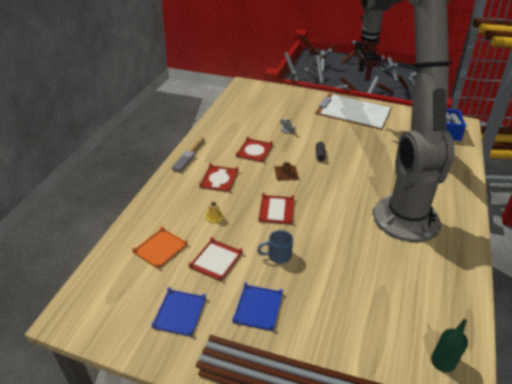

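The top picture shows red trays: wing (287,132), cone (361,153), plate (160,182) and sleeve (256,216). The parts are the cone (220,154), plate (328,207), sleeve (386,239) and wing nut (428,179), with the mug at (185,240). Possible plate trays are blue (89,176), blue (117,242), orange (156,121) and red with a white square (160,182). Only the last is red and has the painted square. I'll confirm with crops.

```bash
cat > h.py <<'E'
import numpy as np,cv2
from plant import ctrl,vision
def ray(cam,uv):
    i=vision.camera_info(cam);K=i['camera_matrix'];W=i['world_to_cam']
    p=cv2.undistortPoints(np.array(uv,float).reshape(-1,1,2),K,i['dist_coeffs']).reshape(-1,2)
    R=W[:3,:3];c=-R.T@W[:3,3]
    return c,np.c_[p,np.ones(len(p))]@R
def toworld(cam,uv,z):
    c,d=ray(cam,uv);return c+d*((z-c[2])/d[:,2])[:,None]
def proj(cam,P):
    i=vision.camera_info(cam);W=i['world_to_cam']
    return cv2.projectPoints(np.array(P,float).reshape(-1,3),cv2.Rodrigues(W[:3,:3])[0],W[:3,3],i['camera_matrix'],i['dist_coeffs'])[0].reshape(-1,2)
E
python3 - <<'E'
import cv2,numpy as np
a=cv2.imread('pics/top0.png');b=cv2.imread('pics/side0.png')
cv2.imwrite('pics/topc1.png',cv2.resize(a[90:270,110:310],(800,720)[:2],interpolation=cv2.INTER_CUBIC)[:600])
def crop(im,c,r,h=28,s=7): return cv2.resize(im[r-h:r+h,c-h:c+h],None,fx=s/2*1.35,fy=s/2*1.35,interpolation=cv2.INTER_CUBIC)
T=[(287,132),(361,153),(160,182),(256,216)];P=[(428,179),(328,207),(386,239),(220,154)]
im=np.vstack([np.hstack([crop(a,*p,h=20) for p in T]),np.hstack([crop(a,*p,h=20) for p in P])])
im=cv2.resize(im,(800,400));cv2.imwrite('pics/crops.png',im)
cv2.imwrite('pics/sidec.png',cv2.resize(b[100:290,150:350],(800,600)))
E
```

```text
(no output)
```

View pics/crops.png

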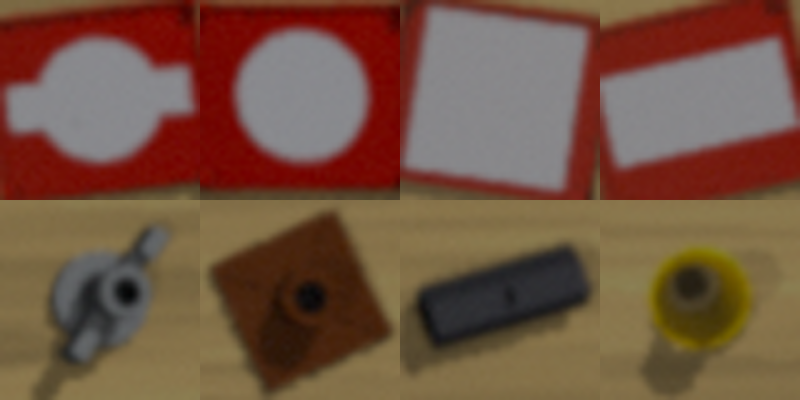

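View pics/sidec.png

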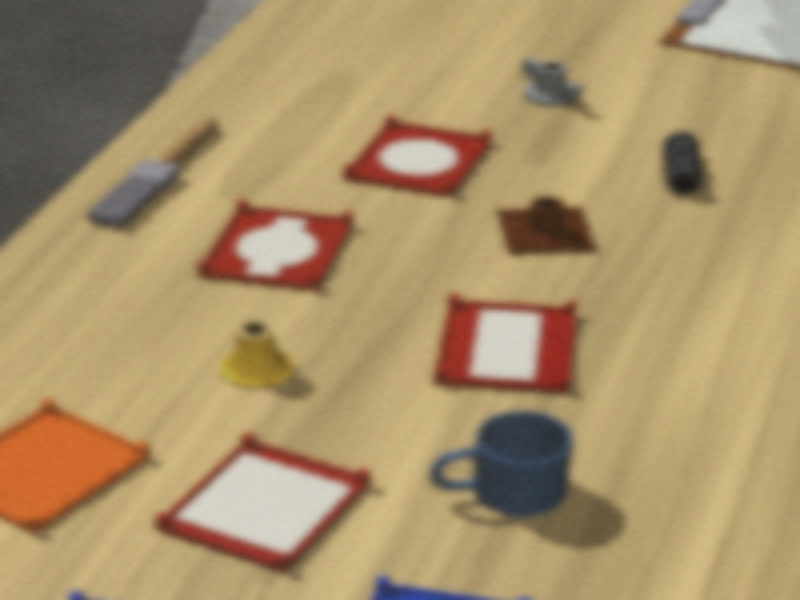

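The crops confirm all four trays and parts: wing shape (287,132), disc (361,153), square (160,182) and rectangle (256,216). Next I'll fit silhouettes for the poses.

```bash
cat > fit.py <<'E'
from h import *
from scipy.optimize import minimize
def cyl(d,z0,z1,d1=None,n=40):
    t=np.arange(n)*2*np.pi/n;c=np.c_[np.cos(t),np.sin(t)]
    return np.r_[np.c_[c*d/2,np.full(n,z0)],np.c_[c*(d1 or d)/2,np.full(n,z1)]]/1000
def box(a,b,z0,z1): return np.array([[x*a/2,y*b/2,z] for x in(-1,1) for y in(-1,1) for z in(z0,z1)])/1000
hexa=np.array([[x,y,z+17] for y in(-48,48) for x,z in((19.6,0),(9.8,17),(-9.8,17),(-19.6,0),(-9.8,-17),(9.8,-17))])/1000
M=dict(wing_nut=[cyl(60,0,8),cyl(32,8,46),box(12,96,12,38)],plate=[box(84,84,0,8),cyl(34,8,44)],sleeve=[hexa],
 cone=[cyl(64,0,6),cyl(56,6,30,34),cyl(34,30,58)],
 tray_wing=[cyl(76,6,6),box(28,112,6,6)],tray_plate=[box(100,100,6,6)],tray_sleeve=[box(54,112,6,6)],tray_cone=[cyl(80,6,6)])
def mask(im,name):
    b,g,r=[im[:,:,i].astype(int) for i in(0,1,2)];v=im.max(2).astype(int);s=v-im.min(2)
    if name.startswith('tray'): return (s<40)&(v>95)
    if name=='plate': return (r<135)&(r-b>25)&(r-g>22)
    if name=='cone': return (r-b>70)&(g-b>50)|(v<70)
    if name=='sleeve': return v<80
    if name=='wing_nut': return (s<28)
def render(cam,name,p,org,S,shape):
    R=np.array([[np.cos(p[2]),-np.sin(p[2]),0],[np.sin(p[2]),np.cos(p[2]),0],[0,0,1]])
    m=np.zeros(shape,np.uint8)
    for h in M[name]:
        q=proj(cam,h@R.T+[p[0],p[1],p[3] if len(p)>3 else 0])
        q=(q-org+.5)*S-.5
        cv2.fillConvexPoly(m,cv2.convexHull(np.round(q*16).astype(np.int32)),1,shift=4)
    return m>0
def fit(cam,im,name,uv,z0=0,h=26,S=6,yaws=None):
    org=np.array(uv)-h
    c=cv2.resize(im[uv[1]-h:uv[1]+h,uv[0]-h:uv[0]+h],None,fx=S,fy=S,interpolation=cv2.INTER_CUBIC)
    m=mask(c,name).astype(np.uint8)
    n,l,st,ce=cv2.connectedComponentsWithStats(m)
    l_c=min(range(1,n),key=lambda k:np.hypot(*(ce[k]-h*S))-(st[k,4]>400)*1000)
    m=l==l_c
    xy=toworld(cam,[uv],.01+z0)[0,:2]
    best=None
    for y in np.radians(yaws if yaws is not None else range(-90,90,15)):
        f=lambda p:1-((r:=render(cam,name,[p[0],p[1],p[2],z0],org,S,m.shape))&m).sum()/(r|m).sum()
        o=minimize(f,[*xy,y],method='Nelder-Mead',options=dict(initial_simplex=[[*xy,y],[xy[0]+.015,xy[1],y],[xy[0],xy[1]+.015,y],[*xy,y+.2]],maxiter=120))
        if best is None or o.fun<best.fun:best=o
    p=best.x;r=render(cam,name,[*p,z0],org,S,m.shape)
    ov=c.copy()
    for q,col in((m,(0,255,0)),(r,(255,0,255))):
        cv2.drawContours(ov,cv2.findContours(q.astype(np.uint8),0,2)[0],-1,col,1)
    print(cam,name,np.round(p[:2],4),'yaw',round(np.degrees(p[2]),1),'iou',round(1-best.fun,3))
    return p,cv2.resize(ov,(200,200))
E
python3 - <<'E'
from fit import *
a=cv2.imread('pics/top0.png');b=cv2.imread('pics/side0.png')
T=dict(tray_wing=(287,132),tray_cone=(361,153),tray_plate=(160,182),tray_sleeve=(256,216),wing_nut=(428,179),plate=(328,207),sleeve=(386,239),cone=(220,154))
rows=[]
for n,uv in T.items():
    p,o=fit('top',a,n,uv);rows.append(o)
    su=np.round(proj('side',[[p[0],p[1],.015]])[0]).astype(int)
    p2,o2=fit('side',b,n,tuple(su),h=20);rows.append(o2)
cv2.imwrite('pics/fits.png',np.vstack([np.hstack(rows[i:i+4]) for i in range(0,16,4)])[:, :])
im=cv2.imread('pics/fits.png');cv2.imwrite('pics/fits.png',cv2.resize(im,(600,600)))
E
```

```text
top tray_wing [0.7038 0.0108] yaw 6.1 iou 0.982Traceback (most recent call last):
  File "<stdin>", line 8, in <module>
  File "fit.py", line 37, in fit
    o=minimize(f,[*xy,y],method='Nelder-Mead',options=dict(initial_simplex=[[*xy,y],[xy[0]+.015,xy[1],y],[xy[0],xy[1]+.015,y],[*xy,y+.2]],maxiter=120))
    res = _minimize_neldermead(fun, x0, args, callback, bounds=bounds,
                               **options)
    fsim[j] = func(sim[j])
              ~~~~^^^^^^^^
    fx = function(np.copy(x), *(wrapper_args + args))
  File "fit.py", line 36, in <lambda>
    f=lambda p:1-((r:=render(cam,name,[p[0],p[1],p[2],z0],org,S,m.shape))&m).sum()/(r|m).sum()
                      ~~~~~~^^^^^^^^^^^^^^^^^^^^^^^^^^^^^^^^^^^^^^^^^^^^
  File "fit.py", line 22, in render
    q=proj(cam,h@R.T+[p[0],p[1],p[3] if len(p)>3 else 0])
  File "h.py", line 11, in proj
    i=vision.camera_info(cam);W=i['world_to_cam']
ValueError: time passes only in moves, steps and waits
```

```bash
sed -i '2a import pickle,os\ndef info(c):\n    return INFO[c]\nif not os.path.exists("info.pkl"): pickle.dump({c:vision.camera_info(c) for c in("top","side")},open("info.pkl","wb"))\nINFO=pickle.load(open("info.pkl","rb"))' h.py; sed -i 's/i=vision.camera_info(cam)/i=info(cam)/' h.py
cat > runfit.py <<'E'
from fit import *
def runall(a,b,T,out):
    rows=[]
    for n,(uv,z0) in T.items():
        p,o=fit('top',a,n,uv,z0);rows.append(o)
        su=np.round(proj('side',[[p[0],p[1],.015]])[0]).astype(int)
        try: p2,o2=fit('side',b,n,tuple(su),z0,h=20)
        except Exception as e: print('side fail',e);o2=o*0
        rows.append(o2)
    while len(rows)%4: rows.append(rows[-1]*0)
    im=np.vstack([np.hstack(rows[i:i+4]) for i in range(0,len(rows),4)])
    if im.shape[0]>600: im=cv2.resize(im,(600,600))
    cv2.imwrite(out,im)
E
python3 - <<'E'
from runfit import *
a=cv2.imread('pics/top0.png');b=cv2.imread('pics/side0.png')
T=dict(tray_wing=(287,132),tray_cone=(361,153),tray_plate=(160,182),tray_sleeve=(256,216),wing_nut=(428,179),plate=(328,207),sleeve=(386,239),cone=(220,154))
runall(a,b,{k:(v,0) for k,v in T.items()},'pics/fits.png')
print(ctrl.sense()['clock'])
E
```

```text
top tray_wing [0.7038 0.0108] yaw 6.1 iou 0.982
side tray_wing [0.7005 0.0156] yaw 5.2 iou 0.902
top tray_cone [ 0.6376 -0.2158] yaw -71.9 iou 0.991
side tray_cone [ 0.6363 -0.2112] yaw -83.8 iou 0.873
top tray_plate [0.5585 0.4037] yaw -98.9 iou 0.979
side tray_plate [0.5561 0.4061] yaw -9.3 iou 0.972
top tray_sleeve [0.4472 0.1106] yaw 12.2 iou 0.986
side tray_sleeve [0.4452 0.1142] yaw -167.6 iou 0.92
top wing_nut [ 0.5518 -0.4202] yaw 53.4 iou 0.945
side wing_nut [ 0.5505 -0.4159] yaw 44.9 iou 0.84
top plate [ 0.4731 -0.1095] yaw -65.9 iou 0.892
side plate [ 0.4697 -0.1048] yaw -64.5 iou 0.714
top sleeve [ 0.3728 -0.2789] yaw 15.6 iou 0.949
side sleeve [ 0.3733 -0.2753] yaw 19.8 iou 0.765
top cone [0.6419 0.2159] yaw -67.9 iou 0.576
side cone [0.6411 0.2674] yaw -99.7 iou 0.303
0.1
```

View pics/fits.png

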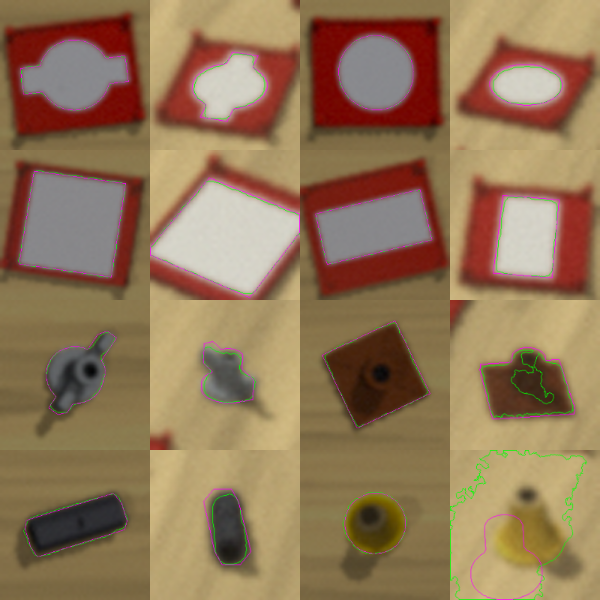

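```bash
cat > go.py <<'E'
# usage: go.py x y z yaw  -> travel/turn in present tool axes
import sys,numpy as np
from scipy.spatial.transform import Rotation as Ro
from plant import ctrl
s=ctrl.sense();R=np.array(s['ee_rot']);p=np.array(s['position'])
x,y,z,w=map(float,sys.argv[1:5]);w=np.radians(w)
Rt=np.array([[np.cos(w),np.sin(w),0],[np.sin(w),-np.cos(w),0],[0,0,-1]])
print('travel',np.round(R.T@([x,y,z]-p),4),'turn',np.round(Ro.from_matrix(R.T@Rt).as_rotvec(),3),'t',round(s['clock'],2),'pos',np.round(p,4),'yaw',round(np.degrees(np.arctan2(R[1,0],R[0,0])),1),'open',round(s['opening'],4),'F',np.round(s['force'],1),'J',np.round(s['joint_positions'],0))
E
python3 - <<'E'
from runfit import *
import fit as F
F.mask=lambda im,n:(lambda f:(f[:,:,2]-f[:,:,0]>62)&(f[:,:,1]-f[:,:,0]>45)|(f.max(2)<75)|((f[:,:,2]-f[:,:,0])>0.62*f[:,:,2]))(im.astype(int))
a=cv2.imread('pics/top0.png')
im=[fit('top',a,'cone',(220,154),h=15,yaws=[0])[1]]
b=cv2.imread('pics/side0.png')
im.append(cv2.resize(b[195:230,195:230],(200,200)))
cv2.imwrite('pics/cone.png',np.hstack(im))
print(proj('side',[[.645,.205,0.058],[.645,.205,0]]),proj('top',[[.645,.205,0.058],[.645,.205,0]]))
E
python3 go.py 0.551 -0.418 0.14 143.4
```

```text
top cone [0.6415 0.2161] yaw 4.5 iou 0.865
[[212.84729377 200.41931988]
 [213.49225003 213.15713833]] [[221.36408383 148.73697141]
 [223.27898884 151.99089197]]
travel [ 0.334  -0.0687  0.0929] turn [-1.000e-03 -2.000e-03 -2.085e+00] t 0.1 pos [ 0.2737 -0.6165  0.2328] yaw 23.9 open 0.0878 F [-0.7 -0.3 -0.3] J [60. 27.  1. 89. -1. 64. -5.]
```

View pics/cone.png

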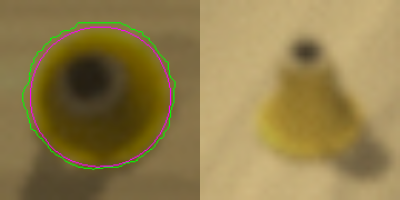

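```bash
python3 -m pendant '{"travel":[[0.04,-0.01,0.01],[0.08,-0.02,0.02],[0.12,-0.025,0.03],[0.16,-0.033,0.04],[0.2,-0.041,0.05],[0.23,-0.048,0.06],[0.26,-0.054,0.07],[0.285,-0.059,0.08],[0.305,-0.063,0.085],[0.32,-0.066,0.09],[0.33,-0.068,0.092],[0.334,-0.0687,0.093]],"turn":[[0,0,-0.12],[0,0,-0.24],[0,0,-0.36],[0,0,-0.48],[0,0,-0.6],[0,0,-0.72],[0,0,-0.84],[0,0,-0.96],[0,0,-1.08],[0,0,-1.2],[0,0,-1.32],[0,0,-1.44]],"fingers":[-1,-1,-1,-1,-1,-1,-1,-1,-1,-1,-1,-1]}' 30; python3 go.py 0.551 -0.418 0.09 143.4
```

```text
clock: 1.1
position: [0.5525, -0.4155, 0.1387]
ee_rot: [[-0.292, 0.957, -0.001], [0.957, 0.292, 0.003], [0.004, -0.0, -1.0]]
force: [0.1, 0.2, -0.5]
opening: 0.0877
travel [-0.0022 -0.0021  0.0487] turn [ 0.001 -0.004 -0.636] t 1.1 pos [ 0.5525 -0.4155  0.1387] yaw 107.0 open 0.0877 F [ 0.1  0.2 -0.5] J [ 46.  36. -20.  90.  14.  57.  38.]
```

```bash
python3 -m pendant '{"travel":[[-0.002,-0.002,0.01],[-0.002,-0.002,0.02],[-0.002,-0.002,0.03],[-0.002,-0.002,0.04],[-0.002,-0.002,0.045],[-0.002,-0.002,0.049],[-0.002,-0.002,0.049],[-0.002,-0.002,0.049]],"turn":[[0,0,-0.12],[0,0,-0.24],[0,0,-0.36],[0,0,-0.48],[0,-0.004,-0.6],[0,-0.004,-0.636],[0,-0.004,-0.636],[0,-0.004,-0.636]],"fingers":[-1,-1,-1,-1,-1,-1,-1,-1]}' 30; python3 go.py 0.551 -0.418 0.024 143.4
python3 - <<'E'
from h import *
im=[vision.read_camera(n)[:,:,::-1] for n in('top','side')]
p=proj('top',[[.551,-.418,.05]])[0].astype(int);q=proj('side',[[.551,-.418,.05]])[0].astype(int);print(p,q)
f=lambda i,c:cv2.resize(i[c[1]-30:c[1]+30,c[0]-30:c[0]+30],(390,390),interpolation=2)
cv2.imwrite('pics/w1.png',np.hstack([f(im[0],p),f(im[1],q)]))
E
```

```text
clock: 1.77
position: [0.5507, -0.4177, 0.0892]
ee_rot: [[-0.802, 0.598, 0.0], [0.598, 0.802, 0.001], [0.0, 0.001, -1.0]]
force: [-0.6, 1.2, -0.3]
opening: 0.0878
travel [-0.0005 -0.0001  0.0652] turn [ 0.001 -0.    -0.002] t 1.77 pos [ 0.5507 -0.4177  0.0892] yaw 143.3 open 0.0878 F [-0.6  1.2 -0.3] J [ 51.  40. -28.  91.  22.  54.  69.]
[432 177] [287 119]
```

View pics/w1.png

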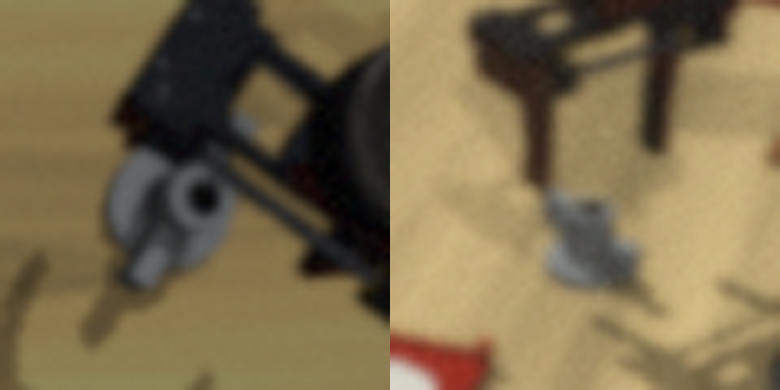

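Both fingers straddle the hub, with the jaw axis perpendicular to the wings. I'll descend and grip.

```bash
python3 -m pendant '{"travel":[[0,0,0.015],[0,0,0.03],[0,0,0.045],[0,0,0.055],[0,0,0.062],[0,0,0.065],[0,0,0.065],[0,0,0.065],[0,0,0.065],[0,0,0.065],[0,0,0.065],[0,0,0.065]],"turn":[[0,0,0],[0,0,0],[0,0,0],[0,0,0],[0,0,0],[0,0,0],[0,0,0],[0,0,0],[0,0,0],[0,0,0],[0,0,0],[0,0,0]],"fingers":[-1,-1,-1,-1,-1,-1,-1,1,1,1,1,1]}' 35; python3 go.py 0.551 -0.418 0.16 143.4
```

```text
clock: 2.87
position: [0.5515, -0.4181, 0.0255]
ee_rot: [[-0.802, 0.597, 0.002], [0.597, 0.802, -0.0], [-0.002, 0.001, -1.0]]
force: [1.0, -0.1, 0.1]
opening: 0.0581
travel [ 2.000e-04 -1.000e-04 -1.345e-01] turn [ 0.001  0.002 -0.002] t 2.87 pos [ 0.5515 -0.4181  0.0255] yaw 143.3 open 0.0581 F [ 1.  -0.1  0.1] J [ 50.  44. -26.  93.  24.  48.  67.]
```

```bash
python3 -m pendant '{"travel":[[0,0,0],[0,0,0],[0,0,0],[0,0,0],[0,0,0],[0,0,0],[0,0,-0.005],[0,0,-0.015],[0,0,-0.035],[0,0,-0.06],[0,0,-0.08],[0,0,-0.1]],"turn":[[0,0,0],[0,0,0],[0,0,0],[0,0,0],[0,0,0],[0,0,0],[0,0,0],[0,0,0],[0,0,0],[0,0,0],[0,0,0],[0,0,0]],"fingers":[1,1,1,1,1,1,1,1,1,1,1,1]}'; python3 go.py 0.7025 0.013 0.13 96.1
```

```text
clock: 3.87
position: [0.5513, -0.4176, 0.127]
ee_rot: [[-0.802, 0.597, 0.002], [0.597, 0.802, -0.0], [-0.002, 0.001, -1.0]]
force: [-0.1, -0.2, -4.2]
opening: 0.0315
travel [ 0.1359  0.4356 -0.0027] turn [0.002 0.001 0.824] t 3.87 pos [ 0.5513 -0.4176  0.127 ] yaw 143.3 open 0.0315 F [-0.1 -0.2 -4.2] J [ 51.  38. -29.  90.  20.  57.  70.]
```

The grip holds: opening is 31.5 mm and the force shows a 4 N load.

```bash
python3 -m pendant '{"travel":[[0.004,0.013,0],[0.012,0.038,0],[0.022,0.07,0],[0.033,0.105,0],[0.044,0.14,0],[0.055,0.176,0],[0.066,0.212,0],[0.077,0.248,0],[0.088,0.283,0],[0.099,0.318,0],[0.109,0.348,0],[0.118,0.377,0]],"turn":[[0,0,0.03],[0,0,0.09],[0,0,0.16],[0,0,0.23],[0,0,0.3],[0,0,0.38],[0,0,0.45],[0,0,0.52],[0,0,0.6],[0,0,0.67],[0,0,0.73],[0,0,0.78]],"fingers":[1,1,1,1,1,1,1,1,1,1,1,1]}'; python3 go.py 0.7025 0.013 0.08 96.1
```

```text
clock: 4.87
position: [0.6818, -0.0415, 0.1277]
ee_rot: [[-0.149, 0.989, 0.002], [0.989, 0.149, 0.001], [0.001, 0.002, -1.0]]
force: [1.0, 0.0, -4.2]
opening: 0.0313
travel [0.0508 0.0285 0.0478] turn [ 0.002 -0.001  0.043] t 4.87 pos [ 0.6818 -0.0415  0.1277] yaw 98.6 open 0.0313 F [ 1.   0.  -4.2] J [ 12.  35. -21.  92.  14.  55.  -4.]
```

```bash
python3 -m pendant '{"travel":[[0.02,0.011,0],[0.038,0.022,0.005],[0.047,0.027,0.015],[0.0508,0.0285,0.03],[0.0508,0.0285,0.042],[0.0508,0.0285,0.048],[0.0508,0.0285,0.048],[0.0508,0.0285,0.048]],"turn":[[0,0,0.02],[0,0,0.043],[0,0,0.043],[0,0,0.043],[0,0,0.043],[0,0,0.043],[0,0,0.043],[0,0,0.043]],"fingers":[1,1,1,1,1,1,1,1]}'; python3 go.py 0.7025 0.013 0.0325 96.1
python3 - <<'E'
from h import *
im=[vision.read_camera(n)[:,:,::-1] for n in('top','side')]
P=[[.7025,.013,.04]]
p=proj('top',P)[0].astype(int);q=proj('side',P)[0].astype(int);print(p,q)
f=lambda i,c:cv2.resize(i[c[1]-30:c[1]+30,c[0]-30:c[0]+30],(390,390),interpolation=2)
cv2.imwrite('pics/w2.png',np.hstack([f(im[0],p),f(im[1],q)]))
E
```

```text
clock: 5.53
position: [0.7017, 0.0106, 0.0788]
ee_rot: [[-0.104, 0.995, -0.0], [0.995, 0.104, -0.0], [-0.0, -0.0, -1.0]]
force: [0.0, -0.8, -3.8]
opening: 0.0314
travel [0.0023 0.001  0.0463] turn [-0.     0.    -0.002] t 5.53 pos [0.7017 0.0106 0.0788] yaw 96.0 open 0.0314 F [ 0.  -0.8 -3.8] J [  7.  40. -19.  91.  16.  52. -12.]
[286 129] [218 169]
```

View pics/w2.png

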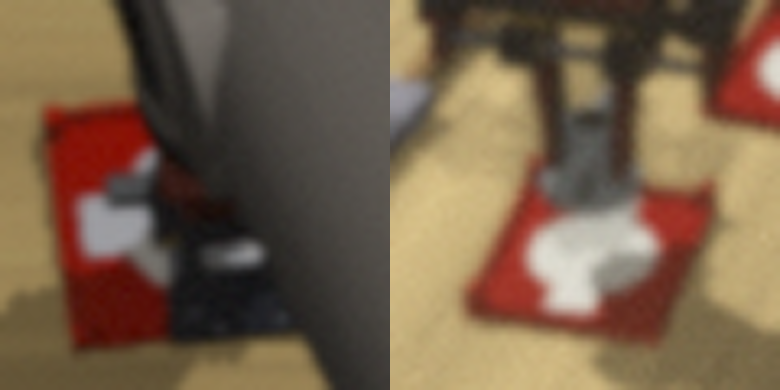

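The wing nut hangs over the shape, aligned with the bar. I'll lower and release.

```bash
python3 -m pendant '{"travel":[[0.002,0.001,0.01],[0.002,0.001,0.022],[0.002,0.001,0.034],[0.002,0.001,0.041],[0.002,0.001,0.044],[0.002,0.001,0.046],[0.002,0.001,0.047],[0.002,0.001,0.0475],[0.002,0.001,0.0475],[0.002,0.001,0.0475]],"turn":[[0,0,0],[0,0,0],[0,0,0],[0,0,0],[0,0,0],[0,0,0],[0,0,0],[0,0,0],[0,0,0],[0,0,0]],"fingers":[1,1,1,1,1,1,1,1,1,1]}'; python3 go.py 0.7025 0.013 0.0315 96.1
```

```text
clock: 6.47
position: [0.704, 0.0138, 0.0333]
ee_rot: [[-0.105, 0.994, 0.003], [0.994, 0.105, 0.001], [0.0, 0.003, -1.0]]
force: [-0.3, 0.7, -3.7]
opening: 0.0314
travel [-0.0006 -0.0016  0.0018] turn [ 0.003 -0.    -0.001] t 6.47 pos [0.704  0.0138 0.0333] yaw 96.0 open 0.0314 F [-0.3  0.7 -3.7] J [  6.  43. -18.  91.  17.  48. -13.]
```

```bash
python3 -m pendant '{"travel":[[0,-0.001,0.0015],[0,-0.001,0.003],[0,-0.001,0.003],[0,-0.001,0.003],[0,-0.001,0.003],[0,-0.001,0.003],[0,-0.001,0.002],[0,-0.001,0.002],[0,-0.001,0.002],[0,-0.001,0.002],[0,-0.001,0.002],[0,-0.001,0.002]],"turn":[[0,0,0],[0,0,0],[0,0,0],[0,0,0],[0,0,0],[0,0,0],[0,0,0],[0,0,0],[0,0,0],[0,0,0],[0,0,0],[0,0,0]],"fingers":[1,1,1,1,-0.2,-0.2,-0.2,-0.2,-0.2,-0.2,-0.2,-0.2]}'; python3 go.py 0.5 -0.1 0.13 114
```

```text
clock: 7.47
position: [0.7031, 0.0137, 0.0312]
ee_rot: [[-0.105, 0.994, 0.003], [0.994, 0.105, 0.001], [0.0, 0.003, -1.0]]
force: [0.5, -0.1, -0.1]
opening: 0.0527
travel [-0.0918 -0.2136 -0.0995] turn [ 0.003  0.    -0.314] t 7.47 pos [0.7031 0.0137 0.0312] yaw 96.0 open 0.0527 F [ 0.5 -0.1 -0.1] J [  6.  43. -18.  92.  17.  48. -13.]
```

```bash
python3 -m pendant '{"travel":[[0,0,-0.02],[0,0,-0.05],[0,0,-0.08],[-0.015,-0.035,-0.1],[-0.03,-0.07,-0.1],[-0.045,-0.105,-0.1],[-0.06,-0.14,-0.1],[-0.075,-0.175,-0.1],[-0.088,-0.205,-0.1],[-0.094,-0.225,-0.1],[-0.096,-0.235,-0.1],[-0.097,-0.238,-0.1]],"turn":[[0,0,0],[0,0,0],[0,0,0],[0,0,-0.04],[0,0,-0.08],[0,0,-0.12],[0,0,-0.16],[0,0,-0.2],[0,0,-0.24],[0,0,-0.28],[0,0,-0.314],[0,0,-0.314]],"fingers":[-1,-1,-1,-1,-1,-1,-1,-1,-1,-1,-1,-1]}'; python3 go.py 0.472 -0.1075 0.025 114.1
python3 - <<'E'
from h import *
im=[vision.read_camera(n)[:,:,::-1] for n in('top','side')]
P=[[.7025,.013,.02]]
p=proj('top',P)[0].astype(int);q=proj('side',P)[0].astype(int);print(p,q)
f=lambda i,c:cv2.resize(i[c[1]-30:c[1]+30,c[0]-30:c[0]+30],(390,390),interpolation=2)
cv2.imwrite('pics/w3.png',np.hstack([f(im[0],p),f(im[1],q)]))
E
```

```text
clock: 8.47
position: [0.4741, -0.1091, 0.1304]
ee_rot: [[-0.406, 0.914, 0.002], [0.914, 0.406, -0.0], [-0.001, 0.002, -1.0]]
force: [-0.1, 0.1, -0.5]
opening: 0.0881
travel [ 0.0024 -0.0015  0.1054] turn [ 0.002  0.001 -0.002] t 8.47 pos [ 0.4741 -0.1091  0.1304] yaw 114.0 open 0.0881 F [-0.1  0.1 -0.5] J [ 28.  20. -27. 119.  12.  44.  18.]
[285 130] [218 173]
```

View pics/w3.png

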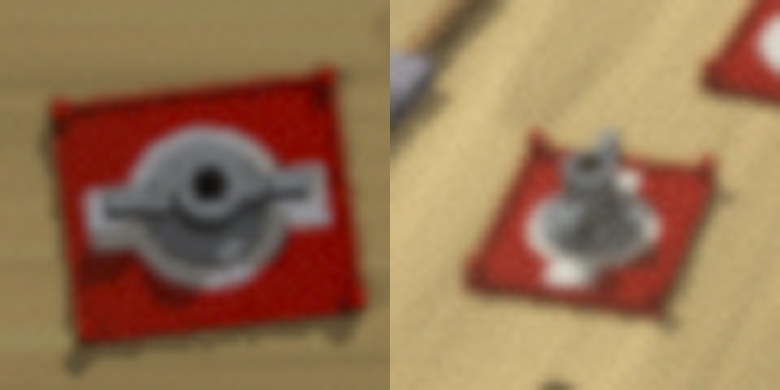

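The wing nut stands inside its painted shape. Next is the plate.

```bash
python3 -m pendant '{"travel":[[0.002,-0.001,0.01],[0.002,-0.001,0.03],[0.002,-0.001,0.055],[0.002,-0.001,0.08],[0.002,-0.001,0.095],[0.002,-0.001,0.103],[0.002,-0.001,0.106],[0.002,-0.001,0.106],[0.002,-0.001,0.106],[0.002,-0.001,0.106],[0.002,-0.001,0.106],[0.002,-0.001,0.106]],"turn":[[0,0,0],[0,0,0],[0,0,0],[0,0,0],[0,0,0],[0,0,0],[0,0,0],[0,0,0],[0,0,0],[0,0,0],[0,0,0],[0,0,0]],"fingers":[-1,-1,-1,-1,-1,-1,-1,1,1,1,1,1]}' 35; python3 -m pendant '{"travel":[[0,0,0],[0,0,0],[0,0,0],[0,0,0],[0,0,0],[0,0,0],[0,0,-0.005],[0,0,-0.02],[0,0,-0.04],[0,0,-0.065],[0,0,-0.085],[0,0,-0.105]],"turn":[[0,0,0],[0,0,0],[0,0,0],[0,0,0],[0,0,0],[0,0,0],[0,0,0],[0,0,0],[0,0,0],[0,0,0],[0,0,0],[0,0,0]],"fingers":[1,1,1,1,1,1,1,1,1,1,1,1]}'; python3 go.py 0.5573 0.405 0.13 81
```

```text
clock: 9.57
position: [0.4755, -0.1068, 0.0254]
ee_rot: [[-0.405, 0.914, 0.005], [0.914, 0.405, 0.0], [-0.002, 0.005, -1.0]]
force: [-0.2, 0.3, -0.1]
opening: 0.0583
clock: 10.57
position: [0.4751, -0.1063, 0.1315]
ee_rot: [[-0.406, 0.914, 0.006], [0.914, 0.406, 0.001], [-0.002, 0.006, -1.0]]
force: [-0.6, 0.3, -3.5]
opening: 0.0338
travel [0.434  0.2825 0.0024] turn [ 0.006 -0.     0.575] t 10.57 pos [ 0.4751 -0.1063  0.1315] yaw 113.9 open 0.0338 F [-0.6  0.3 -3.5] J [ 28.  20. -27. 119.  13.  44.  17.]
```

```bash
python3 -m pendant '{"travel":[[0.01,0.007,0],[0.03,0.02,0],[0.06,0.039,0],[0.093,0.06,0],[0.126,0.082,0],[0.159,0.103,0],[0.192,0.125,0],[0.225,0.146,0],[0.258,0.168,0],[0.291,0.189,0],[0.322,0.21,0],[0.35,0.228,0]],"turn":[[0,0,0.02],[0,0,0.05],[0,0,0.1],[0,0,0.15],[0,0,0.2],[0,0,0.25],[0,0,0.3],[0,0,0.35],[0,0,0.4],[0,0,0.45],[0,0,0.5],[0,0,0.54]],"fingers":[1,1,1,1,1,1,1,1,1,1,1,1]}'; python3 go.py 0.5573 0.405 0.08 81
```

```text
clock: 11.57
position: [0.5411, 0.3094, 0.132]
ee_rot: [[0.123, 0.992, 0.006], [0.992, -0.123, 0.002], [0.003, 0.005, -1.0]]
force: [0.4, 0.1, -3.2]
opening: 0.0332
travel [0.0967 0.0041 0.0523] turn [ 0.005 -0.003  0.034] t 11.57 pos [0.5411 0.3094 0.132 ] yaw 82.9 open 0.0332 F [ 0.4  0.1 -3.2] J [-18.  30. -24. 101.  15.  52. -55.]
```

```bash
python3 -m pendant '{"travel":[[0.07,0.02,0.005],[0.07,0.02,0.005]],"turn":[[0,0,0.01],[0,0,0.02]],"fingers":[1,1]}'; python3 go.py 0.5573 0.405 0.08 81
```

```text
clock: 11.73
position: [0.569, 0.3799, 0.1269]
ee_rot: [[0.141, 0.99, 0.005], [0.99, -0.141, 0.004], [0.005, 0.005, -1.0]]
force: [0.2, -0.1, -3.2]
opening: 0.0335
travel [ 0.023  -0.0154  0.047 ] turn [ 0.005 -0.005  0.015] t 11.73 pos [0.569  0.3799 0.1269] yaw 81.9 open 0.0335 F [ 0.2 -0.1 -3.2] J [-23.  36. -23.  92.  16.  55. -59.]
```

```bash
python3 -m pendant '{"travel":[[0.012,-0.008,0.005],[0.02,-0.014,0.015],[0.023,-0.0155,0.03],[0.023,-0.0155,0.042],[0.023,-0.0155,0.047],[0.023,-0.0155,0.047],[0.023,-0.0155,0.047]],"turn":[[0,0,0.01],[0.005,-0.005,0.015],[0.005,-0.005,0.015],[0.005,-0.005,0.015],[0.005,-0.005,0.015],[0.005,-0.005,0.015],[0.005,-0.005,0.015]],"fingers":[1,1,1,1,1,1,1]}'; python3 go.py 0.5573 0.405 0.0314 81
python3 - <<'E'
from h import *
im=[vision.read_camera(n)[:,:,::-1] for n in('top','side')]
P=[[.557,.405,.02]]
p=proj('top',P)[0].astype(int);q=proj('side',P)[0].astype(int);print(p,q)
f=lambda i,c:cv2.resize(i[c[1]-35:c[1]+35,c[0]-35:c[0]+35],(390,390),interpolation=2)
cv2.imwrite('pics/p1.png',np.hstack([f(im[0],p),f(im[1],q)]))
E
```

```text
clock: 12.32
position: [0.5578, 0.403, 0.0794]
ee_rot: [[0.158, 0.987, -0.001], [0.987, -0.158, -0.002], [-0.002, -0.001, -1.0]]
force: [-0.3, 0.3, -3.4]
opening: 0.0336
travel [ 0.002  -0.0008  0.048 ] turn [-0.001  0.002 -0.002] t 12.32 pos [0.5578 0.403  0.0794] yaw 80.9 open 0.0336 F [-0.3  0.3 -3.4] J [-26.  39. -22.  92.  17.  52. -64.]
[156 181] [215 254]
```

View pics/p1.png

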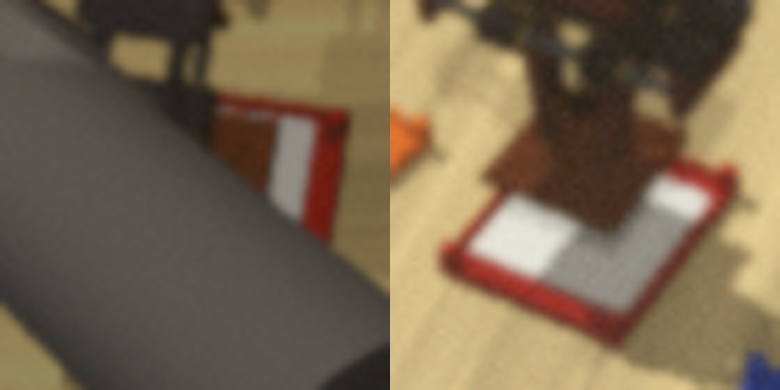

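The plate is level and parallel over the painted square. I'll lower and release.

```bash
python3 -m pendant '{"travel":[[0.002,-0.001,0.01],[0.002,-0.001,0.022],[0.002,-0.001,0.034],[0.002,-0.001,0.041],[0.002,-0.001,0.045],[0.002,-0.001,0.047],[0.002,-0.001,0.049],[0.002,-0.001,0.05],[0.002,-0.001,0.05],[0.002,-0.001,0.05]],"turn":[[0,0,0],[0,0,0],[0,0,0],[0,0,0],[0,0,0],[0,0,0],[0,0,0],[0,0,0],[0,0,0],[0,0,0]],"fingers":[1,1,1,1,1,1,1,1,1,1]}'; python3 go.py 0.5573 0.405 0.0314 81
```

```text
clock: 13.25
position: [0.5576, 0.4066, 0.0314]
ee_rot: [[0.158, 0.988, 0.001], [0.988, -0.158, 0.0], [0.001, 0.001, -1.0]]
force: [-2.5, -2.3, 2.1]
opening: 0.0336
travel [-0.0016 -0.      0.    ] turn [ 0.001 -0.001 -0.001] t 13.25 pos [0.5576 0.4066 0.0314] yaw 80.9 open 0.0336 F [-2.5 -2.3  2.1] J [-27.  43. -21.  93.  19.  47. -65.]
```

Contact is made. I'll release and go up.

```bash
python3 -m pendant '{"travel":[[0,0,0],[0,0,0],[0,0,0],[0,0,0],[0,0,0],[0,0,0],[0,0,0],[0,0,-0.02],[0,0,-0.05],[0,0,-0.08],[0,0,-0.11],[0,0,-0.13]],"turn":[[0,0,0],[0,0,0],[0,0,0],[0,0,0],[0,0,0],[0,0,0],[0,0,0],[0,0,0],[0,0,0],[0,0,0],[0,0,0],[0,0,0]],"fingers":[-0.2,-0.2,-0.2,-0.2,-0.2,-0.2,-0.2,-0.2,-0.2,-0.2,-0.4,-1]}'; python3 go.py 0.6405 0.218 0.12 108
```

```text
clock: 14.25
position: [0.5581, 0.4074, 0.1647]
ee_rot: [[0.157, 0.988, 0.004], [0.988, -0.157, 0.003], [0.003, 0.003, -1.0]]
force: [1.0, 0.7, 0.3]
opening: 0.0628
travel [-0.1742  0.1111  0.0445] turn [ 0.004 -0.002 -0.472] t 14.25 pos [0.5581 0.4074 0.1647] yaw 80.9 open 0.0628 F [1.  0.7 0.3] J [-26.  34. -23.  89.  15.  59. -62.]
```

```bash
python3 -m pendant '{"travel":[[-0.03,0.018,0],[-0.06,0.038,0.01],[-0.09,0.058,0.02],[-0.12,0.077,0.03],[-0.145,0.093,0.04],[-0.162,0.104,0.044],[-0.171,0.109,0.0445],[-0.1742,0.111,0.0445],[-0.1742,0.111,0.0445],[-0.1742,0.111,0.0445]],"turn":[[0,0,-0.06],[0,0,-0.12],[0,0,-0.18],[0,0,-0.24],[0,0,-0.3],[0,0,-0.36],[0,0,-0.42],[0.004,-0.002,-0.472],[0.004,-0.002,-0.472],[0.004,-0.002,-0.472]],"fingers":[-1,-1,-1,-1,-1,-1,-1,-1,-1,-1]}'; python3 go.py 0.6405 0.218 0.038 108
python3 - <<'E'
from h import *
im=[vision.read_camera(n)[:,:,::-1] for n in('top','side')]
for k,P in(('p',[[.557,.405,.02]]),('c',[[.64,.218,.05]])):
  p=proj('top',P)[0].astype(int);q=proj('side',P)[0].astype(int);print(p,q)
  f=lambda i,c:cv2.resize(i[c[1]-30:c[1]+30,c[0]-30:c[0]+30],(290,290),interpolation=2)
  r=np.hstack([f(im[0],p),f(im[1],q)])
  o=r if k=='p' else np.vstack([o,r])
cv2.imwrite('pics/c1.png',o)
E
```

```text
clock: 15.08
position: [0.6405, 0.218, 0.1199]
ee_rot: [[-0.307, 0.952, -0.0], [0.952, 0.307, 0.001], [0.001, -0.0, -1.0]]
force: [-0.2, 0.3, 0.1]
opening: 0.0875
travel [-0.0001  0.      0.0819] turn [-0.    -0.001 -0.002] t 15.08 pos [0.6405 0.218  0.1199] yaw 107.9 open 0.0875 F [-0.2  0.3  0.1] J [ -5.  37. -28.  93.  20.  55. -21.]
[156 181] [215 254]
[217 150] [212 204]
```

View pics/c1.png

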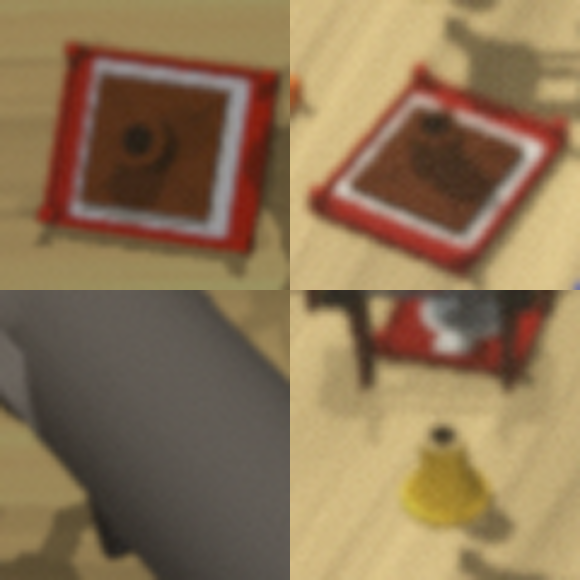

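The plate lies inside its square, slightly to the left. The cone is centred between the fingers.

```bash
python3 -m pendant '{"travel":[[0,0,0.01],[0,0,0.03],[0,0,0.05],[0,0,0.068],[0,0,0.078],[0,0,0.082],[0,0,0.082],[0,0,0.082],[0,0,0.082],[0,0,0.082],[0,0,0.082],[0,0,0.082]],"turn":[[0,0,0],[0,0,0],[0,0,0],[0,0,0],[0,0,0],[0,0,0],[0,0,0],[0,0,0],[0,0,0],[0,0,0],[0,0,0],[0,0,0]],"fingers":[-1,-1,-1,-1,-1,-1,-1,1,1,1,1,1]}' 20; python3 go.py 0.6405 0.218 0.038 108; python3 -m pendant '{"travel":[[0,0,0],[0,0,0],[0,0,0],[0,0,0],[0,0,0],[0,0,0],[0,0,-0.005],[0,0,-0.02],[0,0,-0.04],[0,0,-0.065],[0,0,-0.085],[0,0,-0.105]],"turn":[[0,0,0],[0,0,0],[0,0,0],[0,0,0],[0,0,0],[0,0,0],[0,0,0],[0,0,0],[0,0,0],[0,0,0],[0,0,0],[0,0,0]],"fingers":[1,1,1,1,1,1,1,1,1,1,1,1]}'; python3 go.py 0.637 -0.2137 0.15 75
```

```text
clock: 16.18
position: [0.6404, 0.2192, 0.0388]
ee_rot: [[-0.308, 0.951, 0.001], [0.951, 0.308, 0.001], [0.001, 0.001, -1.0]]
force: [-0.3, -0.3, 0.6]
opening: 0.0578
travel [-0.0012 -0.0003  0.0008] turn [ 0.001 -0.001 -0.001] t 16.18 pos [0.6404 0.2192 0.0388] yaw 108.0 open 0.0578 F [-0.3 -0.3  0.6] J [ -7.  42. -25.  95.  23.  48. -24.]
clock: 17.18
position: [0.6406, 0.2194, 0.1464]
ee_rot: [[-0.309, 0.951, 0.002], [0.951, 0.309, 0.002], [0.001, 0.003, -1.0]]
force: [0.4, 0.0, -0.6]
opening: 0.0339
travel [-0.4108 -0.137  -0.0044] turn [ 0.002 -0.002  0.575] t 17.18 pos [0.6406 0.2194 0.1464] yaw 108.0 open 0.0339 F [ 0.4  0.  -0.6] J [ -5.  35. -28.  92.  19.  58. -21.]
```

```bash
python3 -m pendant '{"travel":[[-0.01,-0.003,0],[-0.03,-0.01,0],[-0.06,-0.02,0],[-0.095,-0.032,0],[-0.13,-0.043,0],[-0.165,-0.055,0],[-0.2,-0.067,0],[-0.235,-0.078,0],[-0.27,-0.09,0],[-0.305,-0.102,0],[-0.335,-0.112,0],[-0.36,-0.12,0]],"turn":[[0,0,0.02],[0,0,0.05],[0,0,0.1],[0,0,0.15],[0,0,0.2],[0,0,0.25],[0,0,0.3],[0,0,0.35],[0,0,0.4],[0,0,0.45],[0,0,0.5],[0,0,0.575]],"fingers":[1,1,1,1,1,1,1,1,1,1,1,1]}'; python3 go.py 0.637 -0.2137 0.09 75
```

```text
clock: 18.18
position: [0.6362, -0.1646, 0.1453]
ee_rot: [[0.266, 0.964, 0.001], [0.964, -0.266, 0.001], [0.001, 0.001, -1.0]]
force: [0.4, -0.4, -1.9]
opening: 0.0337
travel [-0.0472  0.0137  0.0553] turn [ 0.001 -0.001 -0.007] t 18.18 pos [ 0.6362 -0.1646  0.1453] yaw 74.6 open 0.0337 F [ 0.4 -0.4 -1.9] J [ 22.  32. -18.  95.  12.  55. -16.]
```

```bash
python3 -m pendant '{"travel":[[-0.02,0.006,0],[-0.036,0.01,0.005],[-0.045,0.013,0.018],[-0.0472,0.0137,0.035],[-0.0472,0.0137,0.048],[-0.0472,0.0137,0.055],[-0.0472,0.0137,0.0555],[-0.0472,0.0137,0.0555]],"turn":[[0,0,0],[0,0,0],[0,0,0],[0,0,0],[0,0,0],[0,0,0],[0,0,0],[0,0,0]],"fingers":[1,1,1,1,1,1,1,1]}'; python3 go.py 0.637 -0.2137 0.0448 75
python3 - <<'E'
from h import *
im=[vision.read_camera(n)[:,:,::-1] for n in('top','side')]
P=[[.637,-.2137,.04]]
p=proj('top',P)[0].astype(int);q=proj('side',P)[0].astype(int);print(p,q)
f=lambda i,c:cv2.resize(i[c[1]-30:c[1]+30,c[0]-30:c[0]+30],(390,390),interpolation=2)
cv2.imwrite('pics/c2.png',np.hstack([f(im[0],p),f(im[1],q)]))
E
```

```text
clock: 18.85
position: [0.637, -0.212, 0.0891]
ee_rot: [[0.264, 0.965, 0.0], [0.965, -0.264, 0.002], [0.002, -0.0, -1.0]]
force: [0.6, -0.1, -1.4]
opening: 0.0341
travel [-0.0018  0.0005  0.0443] turn [-0.    -0.002 -0.005] t 18.85 pos [ 0.637  -0.212   0.0891] yaw 74.7 open 0.0341 F [ 0.6 -0.1 -1.4] J [ 25.  37. -17.  95.  13.  50. -12.]
[362 149] [253 141]
```

View pics/c2.png

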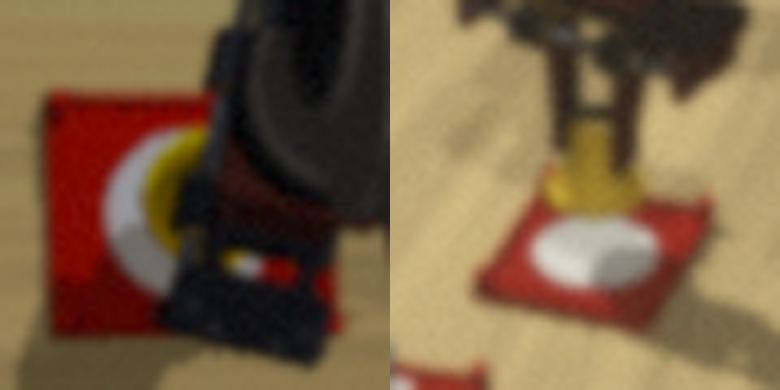

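The cone hangs upright over its disc. I'll lower it.

```bash
python3 -m pendant '{"travel":[[-0.001,0,0.01],[-0.001,0,0.02],[-0.001,0,0.03],[-0.001,0,0.037],[-0.001,0,0.041],[-0.001,0,0.043],[-0.001,0,0.045],[-0.001,0,0.046],[-0.001,0,0.046],[-0.001,0,0.046]],"turn":[[0,0,0],[0,0,0],[0,0,0],[0,0,0],[0,0,0],[0,0,0],[0,0,0],[0,0,0],[0,0,0],[0,0,0]],"fingers":[1,1,1,1,1,1,1,1,1,1]}'; python3 go.py 0.637 -0.2137 0.0448 75
```

```text
clock: 19.78
position: [0.6379, -0.2138, 0.0449]
ee_rot: [[0.264, 0.964, 0.003], [0.964, -0.264, 0.001], [0.001, 0.003, -1.0]]
force: [-0.9, -0.0, -1.4]
opening: 0.0338
travel [-0.0002 -0.0009  0.    ] turn [ 0.003 -0.001 -0.006] t 19.78 pos [ 0.6379 -0.2138  0.0449] yaw 74.7 open 0.0338 F [-0.9 -0.  -1.4] J [ 24.  40. -16.  96.  14.  46. -13.]
```

```bash
python3 -m pendant '{"travel":[[0,0,0.001],[0,0,0.0015],[0,0,0.0015],[0,0,0.001],[0,0,0],[0,0,0],[0,0,0],[0,0,0],[0,0,-0.02],[0,0,-0.05],[0,0,-0.08],[0,0,-0.1]],"turn":[[0,0,0],[0,0,0],[0,0,0],[0,0,0],[0,0,0],[0,0,0],[0,0,0],[0,0,0],[0,0,0],[0,0,0],[0,0,0],[0,0,0]],"fingers":[1,1,1,-0.2,-0.2,-0.2,-0.2,-0.2,-0.2,-0.2,-0.4,-1]}'; python3 go.py 0.372 -0.277 0.12 105.6
```

```text
clock: 20.78
position: [0.6386, -0.214, 0.1475]
ee_rot: [[0.264, 0.964, 0.006], [0.964, -0.264, 0.0], [0.002, 0.006, -1.0]]
force: [0.4, 0.7, 0.2]
opening: 0.0627
travel [-0.1313 -0.2406  0.0259] turn [ 0.006 -0.    -0.54 ] t 20.78 pos [ 0.6386 -0.214   0.1475] yaw 74.7 open 0.0627 F [0.4 0.7 0.2] J [ 26.  33. -18.  93.  11.  56. -11.]
```

```bash
python3 -m pendant '{"travel":[[-0.01,-0.02,0],[-0.028,-0.05,0],[-0.045,-0.083,0],[-0.063,-0.116,0.01],[-0.081,-0.149,0.015],[-0.099,-0.18,0.02],[-0.114,-0.21,0.025],[-0.125,-0.23,0.026],[-0.13,-0.239,0.026],[-0.1313,-0.2406,0.026],[-0.1313,-0.2406,0.026],[-0.1313,-0.2406,0.026]],"turn":[[0,0,-0.06],[0,0,-0.12],[0,0,-0.18],[0,0,-0.24],[0,0,-0.3],[0,0,-0.36],[0,0,-0.42],[0,0,-0.48],[0.006,0,-0.54],[0.006,0,-0.54],[0.006,0,-0.54],[0.006,0,-0.54]],"fingers":[-1,-1,-1,-1,-1,-1,-1,-1,-1,-1,-1,-1]}'; python3 go.py 0.372 -0.277 0.016 105.6
python3 - <<'E'
from h import *
im=[vision.read_camera(n)[:,:,::-1] for n in('top','side')]
for k,P in(('p',[[.637,-.214,.02]]),('c',[[.372,-.277,.04]])):
  p=proj('top',P)[0].astype(int);q=proj('side',P)[0].astype(int);print(p,q)
  f=lambda i,c:cv2.resize(i[c[1]-30:c[1]+30,c[0]-30:c[0]+30],(290,290),interpolation=2)
  r=np.hstack([f(im[0],p),f(im[1],q)])
  o=r if k=='p' else np.vstack([o,r])
cv2.imwrite('pics/s1.png',o)
E
```

```text
clock: 21.78
position: [0.3732, -0.277, 0.1203]
ee_rot: [[-0.268, 0.963, 0.001], [0.963, 0.268, -0.0], [-0.0, 0.001, -1.0]]
force: [0.2, -0.3, 1.1]
opening: 0.0878
travel [ 0.0003 -0.0013  0.1043] turn [ 0.001  0.    -0.001] t 21.78 pos [ 0.3732 -0.277   0.1203] yaw 105.5 open 0.0878 F [ 0.2 -0.3  1.1] J [ 51.  19. -25. 122.  12.  42.  33.]
[361 151] [253 145]
[387 239] [320 145]
```

View pics/s1.png

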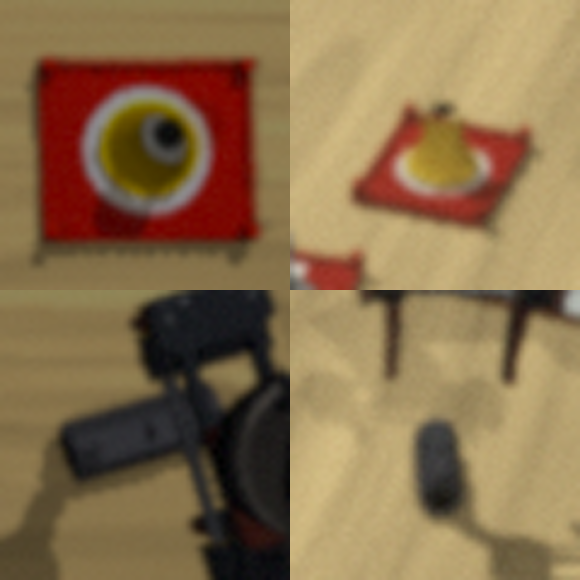

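The cone stands centred on its disc. I'll check the sleeve's predicted pixels against its actual side pixels before descending.

```bash
python3 - <<'E'
from h import *
print(proj('side',[[.372,-.277,.017],[.372,-.277,.034],[.3732,-.277,.109]]))
q=np.array([320,145]);s=60/290
print('sleeve seen',q-30+np.array([438-290,467-290])*s,'tips mid', q-30+np.array([(392+512)/2-290,(375+380)/2-290])*s)
E
```

```text
[[320.41668861 150.68763567]
 [320.8352852  147.21677848]
 [322.42687688 131.40923611]]
sleeve seen [320.62068966 151.62068966] tips mid [323.51724138 133.10344828]
```

Both agree within about 1 px. I'll descend and grip the sleeve.

```bash
python3 -m pendant '{"travel":[[0,-0.001,0.01],[0,-0.001,0.03],[0,-0.001,0.055],[0,-0.001,0.08],[0,-0.001,0.095],[0,-0.001,0.102],[0,-0.001,0.104],[0,-0.001,0.104],[0,-0.001,0.104],[0,-0.001,0.104],[0,-0.001,0.104],[0,-0.001,0.104]],"turn":[[0,0,0],[0,0,0],[0,0,0],[0,0,0],[0,0,0],[0,0,0],[0,0,0],[0,0,0],[0,0,0],[0,0,0],[0,0,0],[0,0,0]],"fingers":[-1,-1,-1,-1,-1,-1,-1,-1,1,1,1,1]}' 40; python3 go.py 0.372 -0.277 0.016 105.6; python3 -m pendant '{"travel":[[0,0,0],[0,0,0],[0,0,0],[0,0,0],[0,0,0],[0,0,0],[0,0,0],[0,0,-0.01],[0,0,-0.03],[0,0,-0.055],[0,0,-0.08],[0,0,-0.105]],"turn":[[0,0,0],[0,0,0],[0,0,0],[0,0,0],[0,0,0],[0,0,0],[0,0,0],[0,0,0],[0,0,0],[0,0,0],[0,0,0],[0,0,0]],"fingers":[1,1,1,1,1,1,1,1,1,1,1,1]}'; python3 go.py 0.46 -0.08 0.12 104
```

```text
clock: 22.88
position: [0.3729, -0.2773, 0.0168]
ee_rot: [[-0.269, 0.963, 0.002], [0.963, 0.269, -0.001], [-0.001, 0.002, -1.0]]
force: [-0.8, -0.2, 0.3]
opening: 0.0649
travel [ 0.0005 -0.0008  0.0008] turn [0.002 0.001 0.   ] t 22.88 pos [ 0.3729 -0.2773  0.0168] yaw 105.6 open 0.0649 F [-0.8 -0.2  0.3] J [ 46.  29. -20. 125.  20.  29.  26.]
clock: 23.88
position: [0.3715, -0.2764, 0.1227]
ee_rot: [[-0.269, 0.963, 0.0], [0.963, 0.269, 0.001], [0.001, 0.0, -1.0]]
force: [0.3, -0.8, -5.5]
opening: 0.0377
travel [0.1653 0.1382 0.0029] turn [ 0.    -0.001  0.029] t 23.88 pos [ 0.3715 -0.2764  0.1227] yaw 105.6 open 0.0377 F [ 0.3 -0.8 -5.5] J [ 51.  18. -26. 122.  12.  42.  33.]
```

```bash
python3 -m pendant '{"travel":[[0.01,0.008,0],[0.03,0.025,0],[0.055,0.045,0],[0.08,0.066,0],[0.105,0.088,0],[0.13,0.108,0],[0.15,0.125,0],[0.165,0.138,0],[0.185,0.14,0],[0.215,0.14,0],[0.25,0.14,0],[0.28,0.14,0]],"turn":[[0,0,0],[0,0,0],[0,0,0],[0,0,0],[0,0,0.01],[0,0,0.02],[0,0,0.029],[0,0,0.03],[0,0,0.04],[0,0,0.05],[0,0,0.06],[0,0,0.06]],"fingers":[1,1,1,1,1,1,1,1,1,1,1,1]}'; python3 go.py 0.446 0.1125 0.075 102.2
```

```text
clock: 24.88
position: [0.4291, 0.0323, 0.1228]
ee_rot: [[-0.211, 0.978, -0.001], [0.978, 0.211, 0.001], [0.001, -0.001, -1.0]]
force: [-0.2, 0.4, -5.4]
opening: 0.0374
travel [0.0748 0.0334 0.0479] turn [-0.001 -0.001 -0.001] t 24.88 pos [0.4291 0.0323 0.1228] yaw 102.2 open 0.0374 F [-0.2  0.4 -5.4] J [ 17.  17. -33. 125.  14.  42. -14.]
```

```bash
python3 -m pendant '{"travel":[[0.025,0.011,0],[0.05,0.022,0],[0.066,0.03,0.006],[0.073,0.033,0.018],[0.0748,0.0334,0.032],[0.0748,0.0334,0.043],[0.0748,0.0334,0.048],[0.0748,0.0334,0.048],[0.0748,0.0334,0.048]],"turn":[[0,0,0],[0,0,0],[0,0,0],[0,0,0],[0,0,0],[0,0,0],[0,0,0],[0,0,0],[0,0,0]],"fingers":[1,1,1,1,1,1,1,1,1]}'; python3 go.py 0.446 0.1125 0.0228 102.2
python3 - <<'E'
from h import *
im=[vision.read_camera(n)[:,:,::-1] for n in('top','side')]
P=[[.446,.1125,.03]]
p=proj('top',P)[0].astype(int);q=proj('side',P)[0].astype(int);print(p,q)
f=lambda i,c:cv2.resize(i[c[1]-35:c[1]+35,c[0]-35:c[0]+35],(390,390),interpolation=2)
cv2.imwrite('pics/s2.png',np.hstack([f(im[0],p),f(im[1],q)]))
E
```

```text
clock: 25.63
position: [0.4456, 0.1119, 0.0748]
ee_rot: [[-0.21, 0.978, -0.002], [0.978, 0.21, 0.0], [0.001, -0.002, -1.0]]
force: [0.1, 0.9, -4.5]
opening: 0.038
travel [0.0005 0.0006 0.052 ] turn [-0.002 -0.001 -0.001] t 25.63 pos [0.4456 0.1119 0.0748] yaw 102.1 open 0.038 F [ 0.1  0.9 -4.5] J [  5.  24. -32. 124.  20.  37. -29.]
[254 216] [276 202]
```

View pics/s2.png

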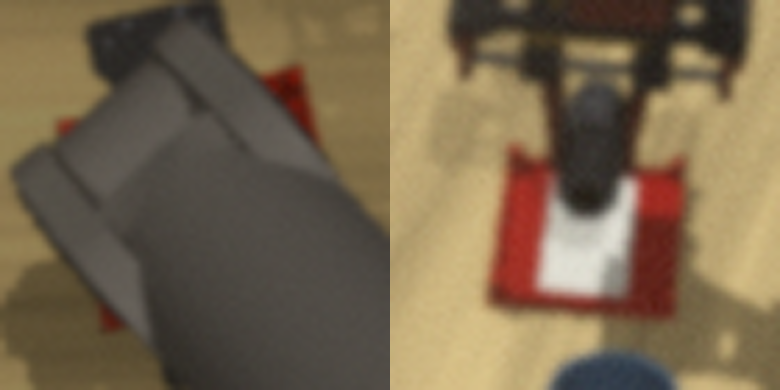

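The sleeve is aligned over the rectangle. I'll lower it until contact.

```bash
python3 -m pendant '{"travel":[[0,0,0.01],[0,0,0.022],[0,0,0.034],[0,0,0.042],[0,0,0.046],[0,0,0.049],[0,0,0.051],[0,0,0.053],[0,0,0.053],[0,0,0.053]],"turn":[[0,0,0],[0,0,0],[0,0,0],[0,0,0],[0,0,0],[0,0,0],[0,0,0],[0,0,0],[0,0,0],[0,0,0]],"fingers":[1,1,1,1,1,1,1,1,1,1]}'; python3 go.py 0.446 0.1125 0.0228 102.2
```

```text
clock: 26.57
position: [0.4466, 0.1124, 0.0229]
ee_rot: [[-0.21, 0.978, 0.0], [0.978, 0.21, 0.001], [0.001, 0.0, -1.0]]
force: [-1.9, -0.3, 0.7]
opening: 0.0374
travel [ 0.0002 -0.0005  0.0001] turn [ 0.    -0.001 -0.001] t 26.57 pos [0.4466 0.1124 0.0229] yaw 102.1 open 0.0374 F [-1.9 -0.3  0.7] J [  1.  29. -28. 125.  26.  31. -34.]
```

Contact is made. I'll release with a limited opening, go up and move clear to look.

```bash
python3 -m pendant '{"travel":[[0,0,0],[0,0,0],[0,0,0],[0,0,0],[0,0,0],[0,0,0],[0,0,0],[0,0,-0.02],[0,0,-0.05],[0,0,-0.09],[0,0,-0.13],[0,0,-0.16]],"turn":[[0,0,0],[0,0,0],[0,0,0],[0,0,0],[0,0,0],[0,0,0],[0,0,0],[0,0,0],[0,0,0],[0,0,0],[0,0,0],[0,0,0]],"fingers":[-0.4,-0.4,-0.4,-0.4,-0.4,-0.4,-0.4,-0.4,-0.4,-0.4,-0.4,-0.4]}'; python3 go.py 0.48 -0.4 0.23 60
```

```text
clock: 27.57
position: [0.4468, 0.1128, 0.1857]
ee_rot: [[-0.211, 0.978, 0.002], [0.978, 0.211, 0.001], [0.001, 0.002, -1.0]]
force: [0.8, 0.2, 1.0]
opening: 0.0613
travel [-0.5083 -0.0754 -0.0449] turn [ 0.002 -0.002  0.736] t 27.57 pos [0.4468 0.1128 0.1857] yaw 102.2 open 0.0613 F [0.8 0.2 1. ] J [ 11.  14. -37. 118.  11.  51. -20.]
```

```bash
python3 -m pendant '{"travel":[[-0.03,0.01,0],[-0.065,0.02,-0.01],[-0.1,0.025,-0.02],[-0.14,0.03,-0.03],[-0.18,0.03,-0.03],[-0.22,0.03,-0.03],[-0.26,0.03,-0.03],[-0.3,0.03,-0.03],[-0.34,0.03,-0.03],[-0.37,0.03,-0.03],[-0.39,0.03,-0.03],[-0.4,0.03,-0.03]],"turn":[[0,0,0],[0,0,0.02],[0,0,0.06],[0,0,0.1],[0,0,0.15],[0,0,0.2],[0,0,0.25],[0,0,0.3],[0,0,0.35],[0,0,0.4],[0,0,0.4],[0,0,0.4]],"fingers":[-0.4,-0.4,-0.4,-0.4,-0.4,-0.4,-0.4,-0.4,-0.4,-0.4,-0.4,-0.4]}'; python3 - <<'E'
from runfit import *
im=[np.ascontiguousarray(vision.read_camera(n)[:,:,::-1]) for n in('top','side')]
cv2.imwrite('pics/top9.png',im[0]);cv2.imwrite('pics/side9.png',im[1])
tr=dict(wing_nut=(.7038,.0108),plate=(.5585,.4037),sleeve=(.4472,.1106),cone=(.6376,-.2158))
runall(*im,{k:(tuple(np.round(proj('top',[[*v,.015]])[0]).astype(int)),.006) for k,v in tr.items()},'pics/fits9.png')
E
```

```text
clock: 28.57
position: [0.5598, -0.2757, 0.2148]
ee_rot: [[0.191, 0.982, 0.001], [0.982, -0.191, 0.0], [0.001, 0.001, -1.0]]
force: [-0.7, 0.1, 0.2]
opening: 0.0616
top wing_nut [0.6998 0.0118] yaw 3.4 iou 0.695
side wing_nut [0.6968 0.0226] yaw 12.8 iou 0.847
top plate [0.5619 0.4298] yaw -100.4 iou 0.403
side plate [0.5529 0.4065] yaw -11.2 iou 0.726
top sleeve [0.4469 0.1111] yaw 12.3 iou 0.912
side sleeve [0.4471 0.11  ] yaw 15.9 iou 0.707
top cone [ 0.64  -0.216] yaw -69.7 iou 0.728
side cone [ 0.636  -0.2156] yaw -51.0 iou 0.39
```

View pics/fits9.png

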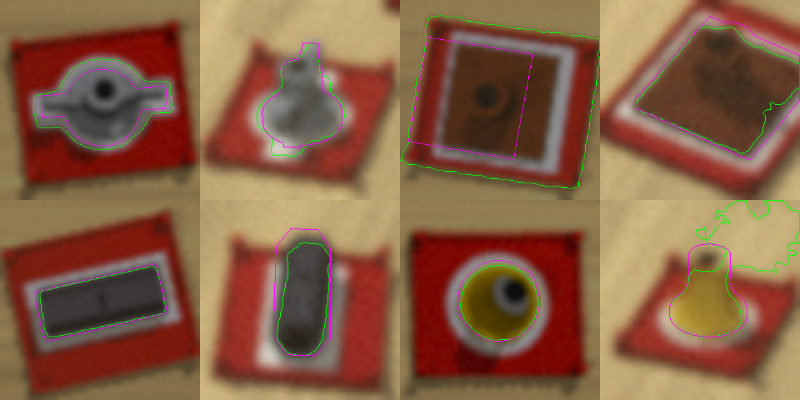

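View pics/top9.png

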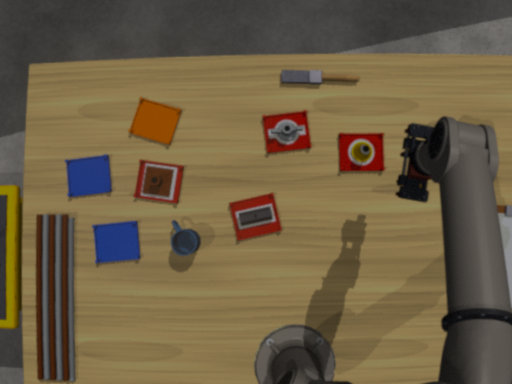

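View pics/side9.png

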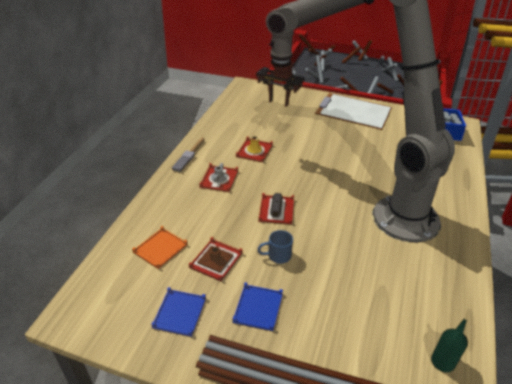

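Sleeve and cone fits sit within about 2 mm. The wing-nut and plate masks leaked into the paint and tray red, so I'll refit those with tighter masks.

```bash
python3 - <<'E'
from fit import *
import fit as F
a=cv2.imread('pics/top9.png')
o=[]
def mk(im,n):
    f=im.astype(int);b,g,r=f[:,:,0],f[:,:,1],f[:,:,2]
    if n=='plate': return (r-g<52)&(r<112)&(b<75)
    return (f.max(2)<128)&(f.max(2)-f.min(2)<45)
F.mask=mk
for n,v,y in(('plate',(.558,.405),[-25,-9,10]),('wing_nut',(.7038,.0108),[-5,6,18])):
    uv=tuple(np.round(proj('top',[[*v,.015]])[0]).astype(int))
    o.append(cv2.resize(fit('top',a,n,uv,.006,h=19,yaws=y)[1],(390,390)))
cv2.imwrite('pics/f10.png',np.hstack(o))
E
```

```text
top plate [0.5585 0.4073] yaw -9.2 iou 0.959
top wing_nut [0.7024 0.0121] yaw 7.4 iou 0.757
```

View pics/f10.png

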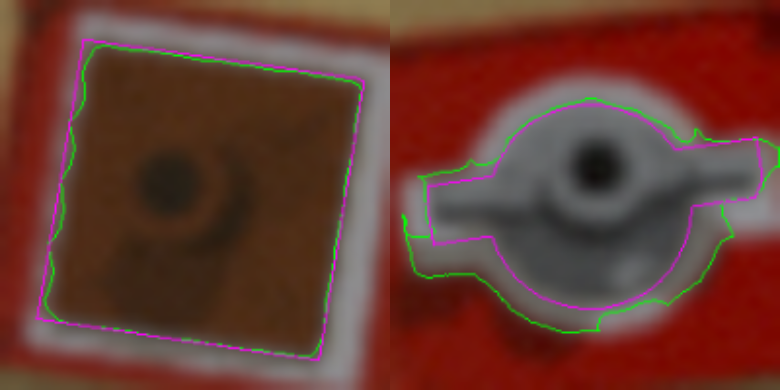

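All four are within about 4 mm and 2° of their trays. The mug is unmoved at (185,240) and the gripper is clear.

```bash
python3 - <<'E'
from plant import close_job
print(close_job())
E
```

```text
the job is handed in; nothing more can be done
None
```

All four parts are in their matching red trays, inside the painted shapes and turned to fit. I handed the job in at about 29 s of the 109 s; the system reports no verdict.

My last check compared the fitted positions of part and tray in the top picture:

| Part | Offset from tray centre | Angle error |
|---|---|---|
| Wing nut | about 2 mm | about 1° |
| Plate | 3.6 mm | under 1° |
| Sleeve | under 1 mm | under 1° |
| Cone | about 2.5 mm | not needed |

The wing nut, plate and cone look upright and the sleeve level. The mug looks unmoved at pixel (185,240), and the gripper was open and clear, at TCP height 0.21 m.

**Checks that failed or disagreed:**
- **First final fit:** the wing-nut and plate masks spilled into the white paint and the tray red. I refitted both with tighter masks. The plate then fitted well, but the wing nut's overlap stayed modest (0.76), so I also judged it by eye.
- **Side camera:** its part fits were unreliable because of poor masks, and the cone's failed outright. Its tray positions differed from the top camera's by about 3–6 mm, so I aimed at roughly the average of the two.

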